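# Load a check source into the counter

### The arm

A 6-joint arm with a two-finger parallel gripper is mounted at the origin on a cart in front of the work surface, level with it; the furniture and walls round the work are solid. World frame = base frame: x ahead of the robot, y to its left, z up, the work surface at z = 0. Lengths are in m, angles in rad, forces in N, time in s.
With the tool pointing down it reaches from about 0.375 to 0.925 m from the base axis. Payload 5.7 kg.
Tool frame: the origin (TCP) lies midway between the tips of the shut fingers; the grasp point (between the pads) lies 19 mm behind it; z points along the fingers, y is the line along which they close (so a half turn about z gives the same grasp; the last joint's range is limited). The gripper opens to 88 mm and grips with 3 to 60 N. Pads are 20 mm wide; open, the fingers measure 115 mm over their backs; the gripper's body (75 mm by 178 mm) begins 61 mm behind the grasp point.
Start: joints at [1.148, 0.359, 1.51, -0, 1.272, -0.115], TCP at [0.182, 0.572, 0.223] pointing down, gripper open.
Joint ranges: [-2.97, 2.97], [-1.01, 2.36], [0.21, 2.38], [-0.96, 4.11], [0.2, 2.71], [-2.98, 2.98]. Speed limits (rad/s): [2.39, 2.39, 3.14, 3.14, 3.14, 3.14].

### API

Orientations are given as a 3x3 rotation matrix whose columns are the frame's x, y, z axes.
In Python, from workcell import r gives the robot as it stands. The module is installed in compiled form; this text tells all that it offers.
- The arm moves only by the shell command python3 -m jog 'ROWS' [OPENING]. ROWS is a JSON object whose key "segments" holds a list of rows, 1 to 5 of them, each of 6 numbers: dx, dy, dz in shares of the most that a row can go, 1 being 62.5 mm, then a rotation vector rx, ry, rz in a scale on which 1.0 is pi/2 rad; each row shifts and turns the commanded pose from where the row before left it, along the tool's axes as they then stand; what a row does not reach is not made up. A row lasts 1/8 s, in which the tool goes at most 0.0625 m and 0.188 rad, less where a joint would pass 70% of its speed; a pose out of reach is approached as far as the arm can. OPENING is the finger opening in m, set as the command begins (- or left out keeps the last). The fingers move at their own pace and stop on an object; the grip force is fixed at half the most. Time passes only in rows, so rows that do not move let the fingers close. It prints the time, the measured TCP pose, the force, the opening and the grip force at its end. Input that does not fit is refused with a message, and nothing moves.
- r.observe(): the state, without advancing time (a new reading comes with each control period).
- r.snapshot(name): name is "scene" or "top"; returns a dict with "image" (480x640x3 uint8, red, green, blue), "fovy" (degrees; the focal length in pixels is half the picture's height over the tangent of half this angle, whatever the lens; pixels are square), "cx", "cy" (the principal point, pixels), "k1" (the pictures are not rectified: a ray, as slopes to the right and down, at radius r is drawn at 1 + k1 r^2 times it, then the intrinsics apply), "T" (4x4, takes a point from camera to world coordinates). Camera axes: x right, y up, looking along -z (the intrinsics and any distortion apply to the point x, -y, -z); pixel columns grow to the right and rows downward; lengths in m; the calibration is good to about 2 mm. A picture is of the moment at which its call begins. There is no depth.
- r.close_job(): hands the job in; it is judged then, once.
The state is a dict: "time": time; "joint_positions": joint angles; "dq": joint speeds; "effort": joint torques, N m; "ee_pos": TCP position; "ee_rot": TCP orientation; "force": force on the tool from outside, world axes, zero at the start; "wrist_torque": the same for the moment, N m; "finger_gap": finger opening in m; "grasp_force": force on a finger pad.
Only numpy, scipy, OpenCV 4.12 (cv2) and the standard library are available. Lean on these libraries where they do the work, as an engineer would, in place of code of your own. Each camera call takes 0.05 s, during which the arm holds its last target. There are 200 camera calls.

### The job

Take the slide with the red source out of its tight pocket in the black tray by the fin, straight up and level, and load it source end first into the counter: lay it in the open bay, then push it in under the head until the spring ball clicks into its side notch. Feel your way home without ramming it, and leave the blue and yellow slides in their pockets.

Things in the scene. Friction and masses are not known exactly. Their poses are not given: they have to be found in the camera images.
- red_slide: loose steel plate, 110 x 46 x 8 mm (x, y, z), 70 to 140 g; a red disc (the source) at the nose, a red bar at the tail. Origin: centre of the underside; x points to the nose, whose corners are bevelled 6 mm at 45 degrees. Lies in one of the tray's three pockets (varies), plate top 2 mm below the tray's top.
- red_fin (a point): middle of the top edge of the red slide's black fin (x -22, y 0, z 28 mm in the slide's frame). The fin is upright, the only part to grip: 20 mm long (slide's x), 9 mm thick (y), 20 mm high above the plate, standing 18 mm out of the tray
- red_source (a point): middle of the red disc, 24 mm across, on the slide's top (x +32, y 0, z 8 mm in its frame)
- red_notch (a point): middle of the notch in the red slide's left (+y) flank (x +22, y +23, z 4 mm in its frame): square, 9 mm long, 6 mm deep. The spring ball drops in here. The other flank has one too, unused
- blue_slide: the same slide with a blue disc; stays in its pocket
- yellow_slide: the same slide with a yellow disc; stays in its pocket
- source_tray: fixed black block, 136 x 194 x 20 mm, origin at the centre of its underside. Three pockets in a row along y, centres at y = -62, 0, +62 mm, each 112 x 48 mm (1 mm play all round a slide), 10 mm deep, floor at z = 10 mm. Slides lie with the nose to the tray's +x
- counter: fixed benchtop counter; origin on the desk under its middle, +x the loading direction. Base x -115 to +110, y -55 to +55 mm. White head x +35 to +110, y -52 to +52, z up to 80 mm, detector tube on it to 212 mm: a gripper upright on the fin bumps the head before the slide is home, so push the tail. Pushing it in with over 25 N is ramming; go slowly
- bay (a point): middle of the open loading bay, on its floor (counter x -60, y 0, z 12 mm). A slide fits with its origin here. Bay: x -110 to -5 mm, open at the tail end, between side guides 8 mm high and 64 mm apart, which from x = -5 to +35 funnel down to 48 mm
- mouth (a point): middle of the tunnel's mouth on the floor (counter x +35, y 0, z 12 mm). Tunnel under the head: 48 mm wide, 12 mm high. In it, out of sight, an end stop with its ball is set differently each time: the slide is home, nose at the stop, with its origin somewhere from 15 mm before to 5 mm past this point (counter x +20 to +40). It must be felt: the stop is firm rubber, under 1 mm of give
- detent_ball (a joint): spring ball, 10 mm, in the tunnel's +y wall, in m: 0 standing out 4 mm (nothing there, or dropped into the notch), about 0.002 while the flank presses it in. The nose meets it 33 to 27 mm short of home, adding up to about 8 N; then it rubs, pushing takes 1 to 5 N, and at home it drops into the notch, which holds the slide
Not all that is in view belongs to the job. Leave any orange look-alike of the yellow_slide alone. Leave any orange look-alike of the red_slide alone.

How it is judged:
On the way:
1. the red slide has been lifted level, clear out of its pocket (z of red_slide in the frame of source_tray above 0.025 m and angle between red_slide's own z axis and vertical below 0.35 rad), for 0.1 s.
At the end, for the whole second after the job is handed in: The red slide lies flat and still in the tunnel, source end in, origin 18.5 to 42.5 mm past the counter's and within 4 mm of its centre line, the ball dropped into the notch (pressed in under 1 mm); blue and yellow slides in their pockets, moved less than 10 mm (x of red_slide in the frame of counter between 0.0185 and 0.0425 m and x of red_source in the frame of counter above 0.05 m and y of red_slide in the frame of counter between -0.004 and 0.004 m and z of red_slide in the frame of counter below 0.015 m and angle between red_slide's own z axis and vertical below 0.06 rad and value of joint detent_ball below 0.001 m and linear speed of red_slide below 0.01 m/s and z of each of blue_slide, yellow_slide in the frame of source_tray below 0.014 m and distance of each of blue_slide, yellow_slide from where it was at the start of the episode below 0.01 m); the robot touches nothing.
It fails at once if the red slide rammed: more than 25 N between it and the counter while its nose is in the tunnel (x of red_slide in the frame of counter above -0.02 m and contact force between red_slide and counter above 25 N).
It fails at once if the blue or yellow slide pulled up out of its pocket (z of any of blue_slide, yellow_slide in the frame of source_tray above 0.02 m).
It also fails if it takes over 48 s, if anything falls off the work surface, if the arm or the gripper's body presses on something with over 40 N, if the wrist force passes 120 N, or if a joint passes its speed limit or range.

## Working session

There is one attempt and no reset: what is moved stays moved. The work goes in short steps, Python scripts to look and compute and a shell command to move; the robot and the scene stay as the last step left them, time stands still between calls to the robot, and variables do not carry over. Pictures are saved under pics/ and viewed, at most 10 in all, crops included, and the job is handed in when it is done.

```bash
mkdir -p pics; cat > h.py <<'E'
import numpy as np, cv2
from workcell import r
def cam(n):
    s=r.snapshot(n); f=240/np.tan(np.radians(s['fovy'])/2); s['f']=f; return s
def pix2w(s,u,v,z):
    K=np.array([[s['f'],0,s['cx']],[0,s['f'],s['cy']],[0,0,1.]])
    p=np.array([(u-s['cx'])/s['f'],(v-s['cy'])/s['f']]); q=p.copy()
    for _ in range(50): q=p/(1+s['k1']*(q@q))
    d=s['T'][:3,:3]@np.array([q[0],-q[1],-1]); o=s['T'][:3,3]
    return o+d*(z-o[2])/d[2]
def w2pix(s,P):
    c=np.linalg.inv(s['T'])@np.append(P,1); q=np.array([c[0],-c[1]])/-c[2]
    q=q*(1+s['k1']*(q@q)); return q*s['f']+[s['cx'],s['cy']]
E
python3 - <<'E'
from h import *
for n in('top','scene'):
    s=cam(n); cv2.imwrite(f'pics/{n}0.png',s['image'][:,:,::-1]); print(n,s['fovy'],s['cx'],s['cy'],s['k1'],s['T'].round(3).tolist())
print(r.observe())
E
```

```text
top 43.10181123167024 320.48450380787256 242.82918542860665 -0.11670955767214766 [[-0.004, 0.996, -0.091, 0.394], [-1.0, -0.005, -0.012, 0.094], [-0.013, 0.091, 0.996, 1.336], [0.0, 0.0, 0.0, 1.0]]
scene 55.71595621751028 318.7230954429427 238.3965835203757 0.005331305592674463 [[0.865, 0.4, -0.303, 0.192], [-0.502, 0.681, -0.533, -0.424], [-0.007, 0.613, 0.79, 0.821], [0.0, 0.0, 0.0, 1.0]]
{'time': 0.1, 'joint_positions': array([ 1.14790253e+00,  3.59421567e-01,  1.51129402e+00, -9.53087594e-06,
        1.27250403e+00, -1.15083285e-01]), 'dq': array([-0.00057563, -0.00021377, -0.00301997, -0.00130566,  0.00154737,
        0.00058153]), 'effort': array([ 4.03565282e-04, -5.16361320e+01, -2.71408242e+01,  6.74976362e-02,
        2.78583466e-02, -9.00932423e-05]), 'ee_pos': array([0.18153349, 0.57124088, 0.22191193]), 'ee_rot': array([[-9.53000002e-01,  3.02969572e-01, -6.59399613e-04],
       [ 3.02970238e-01,  9.52998858e-01, -1.48737415e-03],
       [ 1.77777968e-04, -1.61724602e-03, -9.99998676e-01]]), 'force': array([ 0.94231055, -0.05557128, -0.12797884]), 'wrist_torque': array([-0.0479201 , -0.00553287, -0.02249065]), 'grasp_force': 0.0, 'finger_gap': 0.08796835907290217}
```

View pics/top0.png

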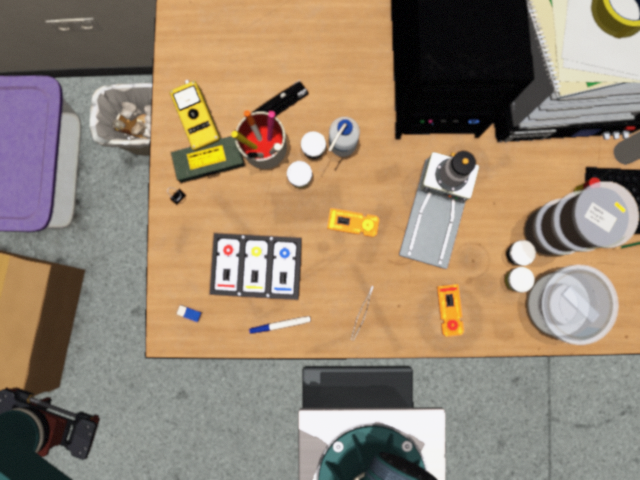

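View pics/scene0.png

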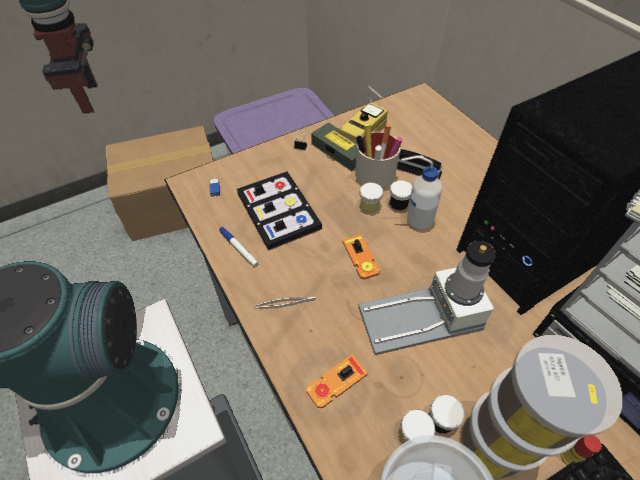

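Top view: the tray is at about (256,266), with discs red (229,250), yellow (257,250) and blue (285,252). The counter's bay is at about (433,230), its head at (450,175), and loading runs up the image. Candidates for red: the slide in the left pocket (229,265), and orange plates at (353,222) and (451,310). The white-plated slide with the red disc in the pocket fits; the orange plates outside the tray are decoys.

```bash
python3 - <<'E'
from h import *
t=cam('top'); s=cam('scene')
a=cv2.resize(t['image'][225:305,205:305],None,fx=4,fy=4,interpolation=cv2.INTER_CUBIC)
b=cv2.resize(t['image'][145:275,395:485],None,fx=4,fy=4,interpolation=cv2.INTER_CUBIC)
c=np.zeros((520,760,3),np.uint8); c[:320,:400]=a; c[:520,400:760]=b
cv2.imwrite('pics/c1.png',c[:,:,::-1])
a=cv2.resize(s['image'][165:250,230:330],None,fx=4,fy=4,interpolation=cv2.INTER_CUBIC)
b=cv2.resize(s['image'][235:360,350:500],None,fx=2.6,fy=2.6,interpolation=cv2.INTER_CUBIC)
c=np.zeros((340,800,3),np.uint8); c[:340,:400]=a; c[:b.shape[0],400:400+b.shape[1]]=b[:340]
cv2.imwrite('pics/c2.png',c[:,:,::-1])
# colour blobs
for n,S,box in(('top',t,(205,225,305,305)),('scene',s,(230,165,330,250))):
    x0,y0,x1,y1=box; h=cv2.cvtColor(S['image'][y0:y1,x0:x1],cv2.COLOR_RGB2HSV)
    for col,lo,hi in(('red',170,8),('yel',22,35),('blu',105,125)):
        H=h[...,0].astype(int); m=((H>=lo)|(H<=hi)) if lo>hi else ((H>=lo)&(H<=hi))
        m=(m&(h[...,1]>120)&(h[...,2]>90)).astype(np.uint8)
        k,l,st,ce=cv2.connectedComponentsWithStats(m)
        for i in range(1,k):
            if st[i,4]>12:
                u,v=ce[i]+[x0,y0]; print(n,col,st[i,4],round(u,1),round(v,1),pix2w(S,u,v,.018).round(4))
E
```

```text
top red 52 227.8 249.7 [0.5006 0.313  0.018 ]
top red 19 226.9 285.3 [0.423  0.3142 0.018 ]
top yel 52 255.9 251.0 [0.4974 0.2514 0.018 ]
top yel 17 252.7 286.8 [0.4195 0.2579 0.018 ]
top blu 52 284.1 252.8 [0.4934 0.1897 0.018 ]
top blu 24 281.2 288.6 [0.4155 0.1958 0.018 ]
scene red 43 279.4 184.4 [0.5005 0.3128 0.018 ]
scene red 26 250.1 195.4 [0.4225 0.3157 0.018 ]
scene yel 47 289.8 201.0 [0.4969 0.2509 0.018 ]
scene yel 27 259.5 212.4 [0.4186 0.2548 0.018 ]
scene blu 52 301.0 218.6 [0.4934 0.1888 0.018 ]
scene blu 30 270.0 230.9 [0.4152 0.1925 0.018 ]
```

View pics/c1.png

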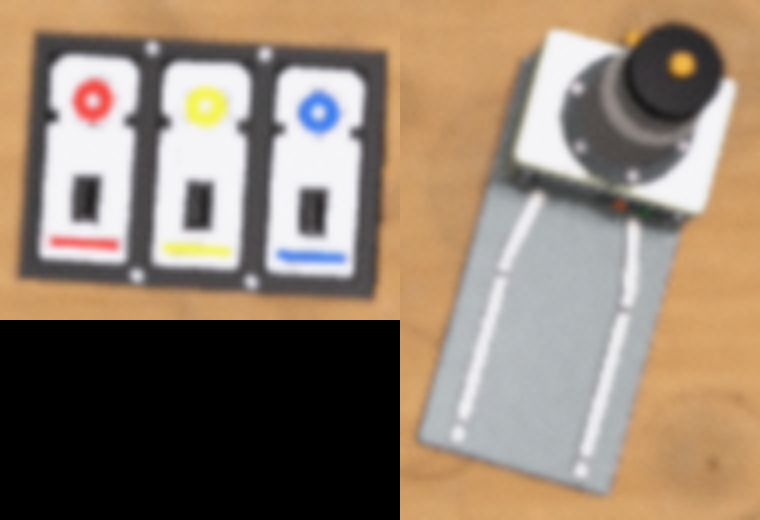

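View pics/c2.png

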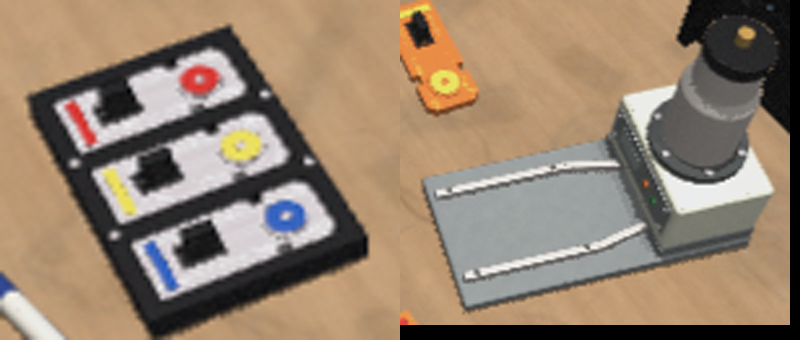

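Crops confirm it: the left pocket holds a white plate with red disc and red bar, yellow is in the middle pocket and blue on the right. The tray is yawed slightly clockwise. The counter's tail corners are at top-view pixels (399.5,254.5) and (447,268), with the head at the upper end.

```bash
python3 - <<'E'
from h import *
from scipy.optimize import least_squares
t=cam('top'); s=cam('scene')
obs=[(t,(399.5,254.5),(-115,55,12)),(t,(447,268),(-115,-55,12)),(t,(433,152.5),(110,52,80)),(t,(478.7,165.5),(110,-52,80)),(t,(470,198),(35,-52,80)),(t,(423.7,185),(35,52,80)),
(s,(358.8,304.2),(-115,55,12)),(s,(373.8,354.2),(-115,-55,12)),(s,(436.5,272.3),(35,52,80)),(s,(452.3,315),(35,-52,80)),(s,(493.1,308.1),(110,-52,80))]
def W(p,q):
    c,n=np.cos(p[2]),np.sin(p[2]); q=np.array(q)/1e3
    return np.array([p[0]+c*q[0]-n*q[1],p[1]+n*q[0]+c*q[1],q[2]])
def fit(obs,p0): return least_squares(lambda p:np.concatenate([w2pix(S,W(p,q))-uv for S,uv,q in obs]),p0,loss='soft_l1')
for o in(obs,obs[:6],obs[6:]):
    f=fit(o,[.55,-.13,0]); print('counter',f.x.round(4)); 
    print(f.fun.reshape(-1,2).round(1).tolist())
# fins: dark blob inside white plates
for n,S in(('top',t),('scene',s)):
    w=w2pix(S,[.4466,.316,.028]); g=cv2.resize(cv2.cvtColor(S['image'],cv2.COLOR_RGB2GRAY),None,fx=1,fy=1)
    u0,v0=(w-8).astype(int); P=g[v0:v0+17,u0:u0+17].astype(float); d=np.clip(140-P,0,None)
    yy,xx=np.mgrid[:17,:17]; m=(np.hypot(xx-8,yy-8)<7.5); d*=m
    u,v=u0+(d*xx).sum()/d.sum(),v0+(d*yy).sum()/d.sum(); print(n,'fin',w,u,v,pix2w(S,u,v,.028))
    print(np.round(P).astype(int)[::1] if n=='top' else '')
# slide origins
E
```

```text
counter [ 0.5815 -0.1466 -0.286 ]
[[-0.3, 1.0], [0.5, 1.4], [-0.5, -1.0], [1.0, -0.4], [0.9, 0.8], [-0.4, 0.0], [-1.3, -1.2], [0.6, -1.5], [-2.7, -1.7], [3.8, 1.9], [0.9, 0.1]]
counter [ 0.5822 -0.1462 -0.2885]
[[-0.6, 0.5], [0.2, 1.1], [-0.6, -1.4], [0.9, -0.6], [0.7, 0.5], [-0.5, -0.3]]
counter [ 0.5798 -0.1472 -0.2794]
[[-1.9, -0.3], [0.3, -0.5], [-3.4, -1.2], [3.4, 2.5], [0.5, 0.3]]
top fin [225.45509218 274.21768128] 226.15898510242084 274.12174115456236 [0.44680409 0.31446811 0.028     ]
[[227 242 245 245 245 245 244 244 244 244 244 244 244 245 245 245 245]
 [229 242 245 245 244 242 239 236 235 235 235 235 237 239 243 245 245]
 [230 242 245 244 242 234 214 192 188 188 189 188 198 219 236 244 245]
 [233 243 245 245 241 225 177 129 114 111 110 114 137 187 231 242 246]
 [236 244 245 244 241 219 158  93  75  70  59  64 104 175 229 243 244]
 [238 244 245 245 239 212 147  84  65  58  45  50 100 175 229 243 245]
 [240 244 245 245 238 206 136  81  63  52  37  47 109 181 231 243 245]
 [239 244 245 245 237 197 123  77  64  49  33  47 110 187 233 243 245]
 [239 244 245 244 235 192 117  74  64  49  33  51 115 192 232 244 245]
 [240 244 245 243 236 191 116  72  63  49  35  58 124 199 235 244 245]
 [239 245 246 244 235 191 117  76  63  48  37  68 139 212 238 244 245]
 [240 245 245 244 236 192 117  73  63  47  41  71 148 220 240 245 245]
 [241 245 245 244 235 193 114  72  69  62  53  78 151 220 242 245 246]
 [241 245 245 244 237 197 129  96  98  96  88  99 159 224 242 245 245]
 [242 245 246 245 239 217 178 160 161 161 151 149 182 229 242 245 245]
 [242 245 245 245 243 236 228 225 225 224 220 211 219 235 244 245 246]
 [239 241 241 242 241 240 240 240 240 242 239 237 238 241 244 245 245]]
scene fin [258.57963982 188.81298522] 258.059979163566 187.9574341419854 [0.44675135 0.31923529 0.028     ]
```

```bash
cat >> h.py <<'E'
from scipy.spatial.transform import Rotation as Ro
def Rd(yaw): # tool down, closing axis along object's y, tool x along -object x
    c,n=np.cos(yaw),np.sin(yaw); return np.array([[-c,-n,0],[-n,c,0],[0,0,-1.]])
def go(P,yaw,R0=None,p0=None):
    o=r.observe(); R0=o['ee_rot'] if R0 is None else R0; p0=o['ee_pos'] if p0 is None else p0
    rv=Ro.from_matrix(R0.T@Rd(yaw)).as_rotvec(); d=Rd(yaw).T@(np.array(P)-p0)
    print('turn first',rv.round(4),'then shift',d.round(4),'t',round(o['time'],2),'F',o['force'].round(1))
def cw(x,y,z,p=(.5815,-.1466,-.285)):
    c,n=np.cos(p[2]),np.sin(p[2]); return np.array([p[0]+c*x-n*y,p[1]+n*x+c*y,z])
E
python3 -c "
from h import *
go([.4467,.316,.10],-.055)"
```

```text
turn first [-7.000e-04 -1.000e-04 -2.528e-01] then shift [-0.2787 -0.2406  0.1223] t 0.3 F [-0.7 -0.8 -0.2]
```

Units first: shifts go in shares of 62.5 mm and turns go in shares of pi/2 rad. So -0.0398 m is -0.6368, -0.0344 m is -0.5504, -0.1264 rad / 1.5708 = -0.0805.

```bash
python3 -m jog '{"segments":[[0,0,0,0,0,-0.0805],[0,0,0,0,0,-0.0805],[-0.6368,-0.5504,0.28,0,0,0],[-0.6368,-0.5504,0.28,0,0,0],[-0.6368,-0.5504,0.28,0,0,0]]}' 0.04; python3 -m jog '{"segments":[[-0.6368,-0.5504,0.28,0,0,0],[-0.6368,-0.5504,0.28,0,0,0],[-0.6368,-0.5504,0.28,0,0,0],[-0.6368,-0.5504,0.28,0,0,0],[0,0,0,0,0,0]]}'; python3 -c "
from h import *
go([.4467,.316,.0225],-.055)"
```

```text
time: 0.92
ee_pos: [0.2963, 0.4612, 0.1698]
ee_rot: [[-0.999, 0.054, 0.0], [0.054, 0.999, 0.0], [-0.0, 0.0, -1.0]]
force: [0.4, 0.0, -0.5]
finger_gap: 0.042
grasp_force: 0.0
time: 1.55
ee_pos: [0.4486, 0.3134, 0.099]
ee_rot: [[-0.998, 0.059, -0.001], [0.059, 0.998, -0.001], [0.001, -0.001, -1.0]]
force: [-0.1, -0.1, 0.1]
finger_gap: 0.04
grasp_force: 0.0
turn first [-0.0013 -0.0008 -0.0044] then shift [0.0021 0.0024 0.0765] t 1.55 F [-0.1 -0.1  0.1]
```

Converted, 0.035 m is 0.56.

```bash
python3 -m jog '{"segments":[[0,0,0.56,0,0,0],[0,0,0,0,0,0],[0,0,0,0,0,0]]}'; python3 -c "
from h import *
go([.4467,.316,.0225],-.055)
s=cam('scene'); t=cam('top')
a=cv2.resize(s['image'][140:260,190:330],None,fx=4,fy=4)
cv2.imwrite('pics/g1.png',a[:,:,::-1])"
```

```text
time: 1.92
ee_pos: [0.4464, 0.3168, 0.0659]
ee_rot: [[-0.999, 0.054, 0.0], [0.054, 0.999, 0.0], [-0.0, 0.0, -1.0]]
force: [0.3, 0.2, 0.3]
finger_gap: 0.04
grasp_force: 0.0
turn first [0.0002 0.0002 0.0009] then shift [-0.0003 -0.0008  0.0434] t 1.93 F [0.3 0.2 0.3]
```

View pics/g1.png

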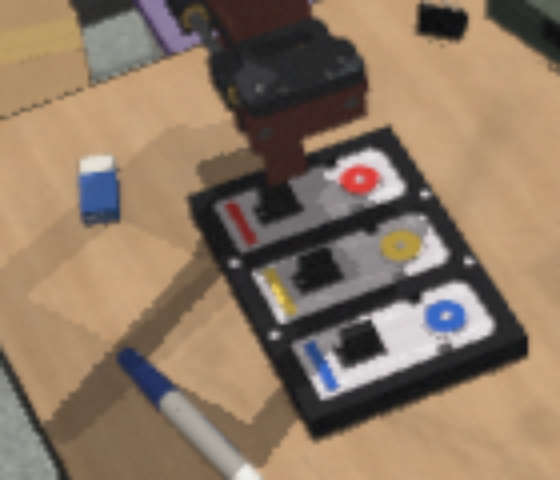

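The fingers are above the red slide's fin (crop 275,205), aligned with it and clear of the yellow fin at (320,270). I'll descend and grip.

Converted, 0.022 m is 0.352, 0.014 m is 0.224.

```bash
python3 -m jog '{"segments":[[0,-0.008,0.352,0,0,0],[0,0,0.224,0,0,0],[0,0,0.112,0,0,0],[0,0,0,0,0,0],[0,0,0,0,0,0]]}'; python3 -m jog '{"segments":[[0,0,0,0,0,0],[0,0,0,0,0,0],[0,0,0,0,0,0],[0,0,0,0,0,0]]}' 0.0
```

```text
time: 2.65
ee_pos: [0.447, 0.3157, 0.0225]
ee_rot: [[-0.998, 0.055, 0.001], [0.055, 0.998, 0.0], [-0.001, 0.0, -1.0]]
force: [-0.5, 0.3, 0.0]
finger_gap: 0.04
grasp_force: 0.0
time: 3.15
ee_pos: [0.4467, 0.3155, 0.0222]
ee_rot: [[-0.998, 0.055, 0.0], [0.055, 0.998, -0.0], [-0.0, -0.0, -1.0]]
force: [-0.8, 0.2, 1.1]
finger_gap: 0.0086
grasp_force: 30.0
```

```bash
python3 -m jog '{"segments":[[0,0,-0.08,0,0,0],[0,0,-0.128,0,0,0],[0,0,-0.16,0,0,0],[0,0,-0.16,0,0,0],[0,0,-0.32,0,0,0]]}'; python3 -m jog '{"segments":[[0,0,-0.48,0,0,0],[0,0,-0.48,0,0,0],[0,0,0,0,0,0],[0,0,0,0,0,0]]}'; python3 -c "
from h import *
s=cam('scene'); t=cam('top')
a=cv2.resize(s['image'][80:260,190:370],None,fx=3,fy=3)
cv2.imwrite('pics/g2.png',a[:,:,::-1])
P=cw(-.082,0,.0); print(P); go([P[0],P[1],.10],-.285)"
```

```text
time: 3.78
ee_pos: [0.4462, 0.3153, 0.0756]
ee_rot: [[-0.998, 0.055, -0.001], [0.055, 0.998, -0.001], [0.001, -0.001, -1.0]]
force: [0.5, 0.4, -0.3]
finger_gap: 0.0089
grasp_force: 30.0
time: 4.28
ee_pos: [0.4462, 0.3153, 0.1347]
ee_rot: [[-0.998, 0.055, -0.001], [0.055, 0.998, -0.0], [0.0, -0.0, -1.0]]
force: [0.6, -0.1, -1.3]
finger_gap: 0.0086
grasp_force: 30.0
[ 0.50280774 -0.12354509  0.        ]
turn first [-0.0016 -0.0019  0.23  ] then shift [-0.1781 -0.4048  0.0339] t 4.38 F [ 0.3 -0.  -1.6]
```

View pics/g2.png

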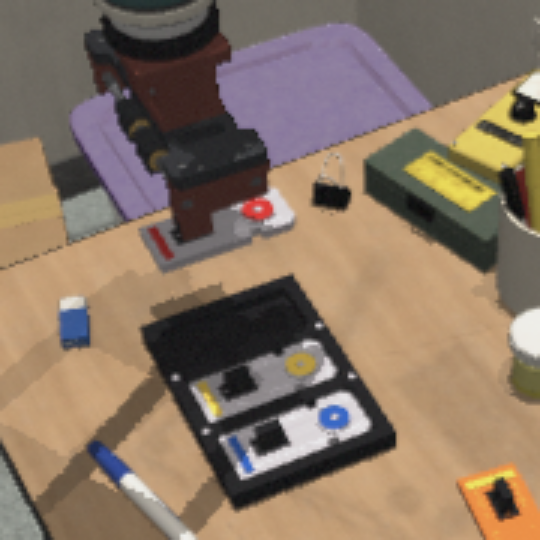

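The red slide hangs level in the gripper and its pocket is empty. Yellow and blue are still in place. Next I carry it to the bay.

Converted, -0.0506 m is -0.8096, -0.0223 m is -0.3568, 0.115 rad / 1.5708 = 0.0732.

```bash
python3 -m jog '{"segments":[[0,0,0,0,0,0.0732],[0,0,0,0,0,0.0732],[-0.3568,-0.8096,0,0,0,0],[-0.3568,-0.8096,0,0,0,0],[-0.3568,-0.8096,0,0,0,0]]}'; python3 -m jog '{"segments":[[-0.3568,-0.8096,0,0,0,0],[-0.3568,-0.8096,0,0,0,0],[-0.3568,-0.8096,0,0,0,0],[-0.3568,-0.8096,0,0,0,0],[-0.24,-0.64,0,0,0,0]]}';python3 -m jog '{"segments":[[-0.112,-0.16,0,0,0,0],[0,0,0,0,0,0],[0,0,0,0,0,0]]}'; python3 -c "
from h import *
P=cw(-.082,0,.0); print(P); go([P[0],P[1],.05],-.285)
s=cam('scene');t=cam('top')
for n,S in(('top',t),('scene',s)):
    h=cv2.cvtColor(S['image'],cv2.COLOR_RGB2HSV); H=h[...,0].astype(int)
    m=(((H>=170)|(H<=6))&(h[...,1]>120)&(h[...,2]>70)).astype(np.uint8)
    k,l,st,ce=cv2.connectedComponentsWithStats(m)
    for i in range(1,k):
        if st[i,4]>8: 
            w=pix2w(S,*ce[i],r.observe()['ee_pos'][2]-.012+.008)
            if np.hypot(*(w[:2]-P[:2]))<.15: print(n,st[i,4],ce[i].round(1),w.round(4))
a=cv2.resize(s['image'][200:380,320:520],None,fx=2,fy=2);b=cv2.resize(t['image'][130:290,390:490],None,fx=2.25,fy=2.25)
c=np.zeros((360,630,3),np.uint8);c[:,:400]=a;c[:,400:400+225]=b
cv2.imwrite('pics/g3.png',c[:,:,::-1])"
```

```text
time: 5.0
ee_pos: [0.4675, 0.1495, 0.134]
ee_rot: [[-0.96, 0.28, -0.002], [0.28, 0.96, -0.0], [0.002, -0.001, -1.0]]
force: [0.8, 0.2, -1.2]
finger_gap: 0.0089
grasp_force: 30.0
time: 5.62
ee_pos: [0.4996, -0.113, 0.1341]
ee_rot: [[-0.959, 0.282, -0.001], [0.282, 0.959, 0.0], [0.002, -0.0, -1.0]]
force: [1.0, 0.8, -0.3]
finger_gap: 0.0089
grasp_force: 30.0
time: 6.0
ee_pos: [0.5033, -0.1209, 0.1347]
ee_rot: [[-0.96, 0.28, -0.001], [0.28, 0.96, 0.001], [0.002, 0.001, -1.0]]
force: [-0.1, -0.0, -2.2]
finger_gap: 0.0088
grasp_force: 30.0
[ 0.50280774 -0.12354509  0.        ]
turn first [ 0.0005 -0.0017  0.001 ] then shift [-0.0003 -0.0027  0.0847] t 6.0 F [-0.1 -0.  -2.2]
top 18 [468.3 253.6] [ 0.4813 -0.186   0.131 ]
top 32 [448.1 289. ] [ 0.4112 -0.1438  0.131 ]
scene 24 [429.5 241.5] [ 0.6348 -0.0718  0.131 ]
scene 57 [374.8 293.7] [ 0.4795 -0.1144  0.131 ]
scene 71 [355.9 365.8] [ 0.3792 -0.2081  0.131 ]
```

View pics/g3.png

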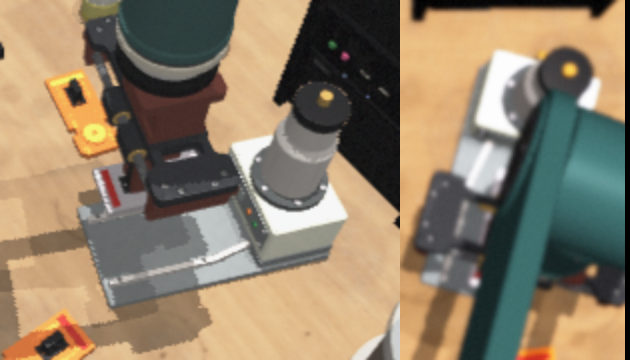

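The slide hangs over the bay, roughly aligned with the counter, with its tail bar at crop (108,188). I'll lower it.

Converted, 0.04 m is 0.64, -0.0027 m is -0.0432.

```bash
python3 -m jog '{"segments":[[0,-0.0432,0.64,0,0,0],[0,0,0.56,0,0,0],[0,0,0.32,0,0,0],[0,0,0.16,0,0,0],[0,0,0,0,0,0]]}'; python3 -m jog '{"segments":[[0,0,0.016,0,0,0],[0,0,0.016,0,0,0],[0,0,0.016,0,0,0],[0,0,0,0,0,0]]}'
```

```text
time: 6.72
ee_pos: [0.503, -0.1244, 0.03]
ee_rot: [[-0.96, 0.28, -0.001], [0.28, 0.96, 0.0], [0.001, 0.0, -1.0]]
force: [0.4, 0.5, -0.5]
finger_gap: 0.0086
grasp_force: 30.0
time: 7.22
ee_pos: [0.5032, -0.1251, 0.0273]
ee_rot: [[-0.96, 0.281, 0.0], [0.281, 0.96, -0.0], [-0.0, -0.0, -1.0]]
force: [0.0, 0.5, -0.2]
finger_gap: 0.0089
grasp_force: 30.0
```

Converted, 0.001 m is 0.016.

```bash
python3 -m jog '{"segments":[[0,0,0.016,0,0,0],[0,0,0.016,0,0,0],[0,0,0,0,0,0]]}'; python3 -m jog '{"segments":[[0,0,0.0112,0,0,0],[0,0,0,0,0,0]]}';python3 -m jog '{"segments":[[0,0,0.0112,0,0,0],[0,0,0,0,0,0]]}'
```

```text
time: 7.6
ee_pos: [0.5031, -0.125, 0.025]
ee_rot: [[-0.96, 0.281, -0.0], [0.281, 0.96, 0.0], [0.0, -0.0, -1.0]]
force: [0.2, -0.7, -0.8]
finger_gap: 0.0087
grasp_force: 30.0
time: 7.85
ee_pos: [0.5032, -0.1251, 0.0244]
ee_rot: [[-0.96, 0.281, -0.0], [0.281, 0.96, -0.0], [0.0, -0.0, -1.0]]
force: [0.1, 0.2, -1.2]
finger_gap: 0.0085
grasp_force: 30.0
time: 8.1
ee_pos: [0.5032, -0.1251, 0.0242]
ee_rot: [[-0.96, 0.281, 0.0], [0.281, 0.96, -0.0], [-0.0, -0.0, -1.0]]
force: [-1.6, -0.0, 4.4]
finger_gap: 0.009
grasp_force: 30.0
```

Converted, -0.05 m is -0.8, -0.04 m is -0.64.

```bash
python3 -m jog '{"segments":[[0,0,0,0,0,0],[0,0,0,0,0,0],[0,0,-0.32,0,0,0],[0,0,-0.64,0,0,0],[0,0,-0.8,0,0,0]]}' 0.03; python3 -m jog '{"segments":[[0.8,0,-0.48,0,0,0],[0.96,0,0,0,0,0],[0,0.48,0,0,0,0],[0,0,0,0,0,0],[0,0,0,0,0,0]]}' 0; python3 -c "
from h import *
s=cam('scene');t=cam('top')
for n,S in(('top',t),('scene',s)):
    h=cv2.cvtColor(S['image'],cv2.COLOR_RGB2HSV); H=h[...,0].astype(int)
    m=(((H>=170)|(H<=6))&(h[...,1]>120)&(h[...,2]>70)).astype(np.uint8)
    k,l,st,ce=cv2.connectedComponentsWithStats(m)
    for i in range(1,k):
        w=pix2w(S,*ce[i],.02)
        if st[i,4]>8 and np.hypot(*(w[:2]-cw(-.08,0,0)[:2]))<.15:
            d=w[:2]-cw(0,0,0)[:2]; C=np.array([[np.cos(.285),-np.sin(.285)],[np.sin(.285),np.cos(.285)]])
            print(n,st[i,4],ce[i].round(1),w.round(4),'counter',(C@d).round(4))
a=cv2.resize(s['image'][200:380,320:520],None,fx=2,fy=2);b=cv2.resize(t['image'][130:290,390:490],None,fx=2.25,fy=2.25)
c=np.zeros((360,630,3),np.uint8);c[:,:400]=a;c[:,400:400+225]=b
cv2.imwrite('pics/g4.png',c[:,:,::-1])"
```

```text
time: 8.72
ee_pos: [0.5023, -0.1247, 0.134]
ee_rot: [[-0.96, 0.281, -0.002], [0.281, 0.96, 0.001], [0.003, 0.0, -1.0]]
force: [-0.2, 0.3, 0.1]
finger_gap: 0.0299
grasp_force: 0.0
time: 9.35
ee_pos: [0.4068, -0.0659, 0.1639]
ee_rot: [[-0.96, 0.28, 0.001], [0.28, 0.96, -0.001], [-0.001, -0.001, -1.0]]
force: [-0.4, 0.8, 0.9]
finger_gap: 0.0007
grasp_force: 0.0
top 50 [434.7 224. ] [ 0.5546 -0.1394  0.02  ] counter [-0.0279 -0.0006]
scene 89 [408.9 315.9] [ 0.555  -0.1402  0.02  ] counter [-0.0272 -0.0013]
scene 50 [370.9 324.8] [ 0.4797 -0.1187  0.02  ] counter [-0.1055 -0.0019]
scene 70 [355.6 365.5] [ 0.4093 -0.1728  0.02  ] counter [-0.1579 -0.0735]
```

View pics/g4.png

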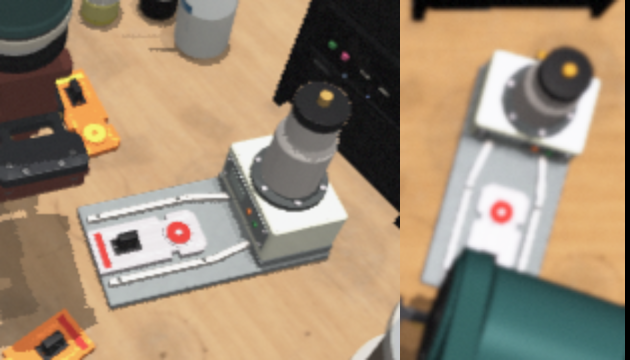

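The slide lies flat in the bay, disc at counter x −28 mm, y −1 mm, so its origin is at about −60, as wanted. Next I go down behind the tail with closed fingers.

```bash
python3 -c "
from h import *
P=cw(-.145,-.001,.0155); print(P); go(P,-.285)"
```

```text
[ 0.4420679  -0.10679183  0.0155    ]
turn first [-0.0004  0.0002 -0.0001] then shift [-0.0454 -0.0291  0.1482] t 9.45 F [-0.7  0.4 -0.2]
```

Converted, 0.055 m is 0.88, -0.0454 m is -0.7264.

```bash
python3 -m jog '{"segments":[[-0.7264,-0.4656,0,0,0,0],[0,0,0.88,0,0,0],[0,0,0.88,0,0,0],[0,0,0.48,0,0,0],[0,0,0.096,0,0,0]]}'; python3 -m jog '{"segments":[[0,0,0.032,0,0,0],[0,0,0,0,0,0]]}'; python3 -c "
from h import *
P=cw(-.145,-.001,.0155); go(P,-.285)"
```

```text
time: 10.07
ee_pos: [0.4402, -0.1061, 0.0158]
ee_rot: [[-0.959, 0.282, -0.004], [0.282, 0.959, 0.001], [0.004, 0.0, -1.0]]
force: [-0.4, 0.7, -0.9]
finger_gap: 0.0002
grasp_force: 0.0
time: 10.32
ee_pos: [0.4425, -0.1066, 0.0168]
ee_rot: [[-0.96, 0.281, 0.002], [0.281, 0.96, -0.001], [-0.002, -0.0, -1.0]]
force: [0.1, -0.6, -0.7]
finger_gap: 0.0007
grasp_force: 0.0
turn first [-0.0004  0.0022 -0.    ] then shift [ 0.0004 -0.0003  0.0013] t 10.32 F [ 0.1 -0.6 -0.7]
```

Converted, -0.006 m is -0.096, -0.005 m is -0.08.

```bash
python3 -m jog '{"segments":[[-0.096,0,0.016,0,0,0],[-0.096,0,0,0,0,0],[-0.08,0,0,0,0,0],[-0.064,0,0,0,0,0],[-0.064,0,0,0,0,0]]}'; python3 -m jog '{"segments":[[-0.08,0,0,0,0,0],[-0.08,0,0,0,0,0],[-0.08,0,0,0,0,0],[-0.08,0,0,0,0,0]]}'; python3 -c "
from h import *
o=r.observe();d=o['ee_pos'][:2]-cw(0,0,0)[:2];C=np.array([[np.cos(.285),-np.sin(.285)],[np.sin(.285),np.cos(.285)]]);print((C@d).round(4),'F',(C@o['force'][:2]).round(2))"
```

```text
time: 10.95
ee_pos: [0.4652, -0.1129, 0.0147]
ee_rot: [[-0.96, 0.281, -0.001], [0.281, 0.96, 0.0], [0.001, -0.0, -1.0]]
force: [-1.4, -0.3, 1.3]
finger_gap: 0.0003
grasp_force: 0.7
time: 11.45
ee_pos: [0.485, -0.1188, 0.0147]
ee_rot: [[-0.96, 0.281, 0.0], [0.281, 0.96, -0.0], [-0.0, -0.0, -1.0]]
force: [0.2, 0.2, -0.4]
finger_gap: 0.0005
grasp_force: 0.2
[-0.1004 -0.0005] F [0.12 0.29]
```

Converted, -0.004 m is -0.064.

```bash
cat > st.py <<'E'
from h import *
o=r.observe();d=o['ee_pos'][:2]-cw(0,0,0)[:2];C=np.array([[np.cos(.285),-np.sin(.285)],[np.sin(.285),np.cos(.285)]]);print('TCP counter',(C@d).round(4),'F',(C@o['force'][:2]).round(2),o['force'][2].round(1),'t',round(o['time'],2))
E
python3 -m jog '{"segments":[[-0.064,0,0,0,0,0],[-0.064,0,0,0,0,0]]}' | grep force:; python3 st.py;  python3 -m jog '{"segments":[[-0.064,0,0,0,0,0],[-0.064,0,0,0,0,0]]}'| grep force:; python3 st.py
python3 - <<'E'
from h import *
s=cam('scene');t=cam('top')
C=np.array([[np.cos(.285),-np.sin(.285)],[np.sin(.285),np.cos(.285)]])
for n,S in(('top',t),('scene',s)):
    h=cv2.cvtColor(S['image'],cv2.COLOR_RGB2HSV); H=h[...,0].astype(int)
    m=(((H>=170)|(H<=6))&(h[...,1]>120)&(h[...,2]>70)).astype(np.uint8)
    k,l,st,ce=cv2.connectedComponentsWithStats(m)
    for i in range(1,k):
        w=pix2w(S,*ce[i],.02); c=C@(w[:2]-cw(0,0,0)[:2])
        if st[i,4]>8 and abs(c[1])<.06 and abs(c[0])<.15: print(n,st[i,4],c.round(4))
E
```

```text
force: [-1.8, 0.9, 1.2]
grasp_force: 0.7
TCP counter [-0.0929 -0.0004] F [-1.94  0.32] 1.2 t 11.7
force: [-0.7, 0.1, 0.1]
grasp_force: 0.2
TCP counter [-0.0844 -0.0005] F [-0.74 -0.08] 0.1 t 11.95
scene 84 [ 0.0164 -0.0012]
scene 10 [-0.062  -0.0008]
```

Converted, -0.0015 m is -0.024.

```bash

python3 -m jog '{"segments":[[-0.024,0,0,0,0,0],[-0.024,0,0,0,0,0]]}'>/dev/null; python3 st.py
python3 -m jog '{"segments":[[-0.024,0,0,0,0,0],[-0.024,0,0,0,0,0]]}'>/dev/null; python3 st.py
python3 -m jog '{"segments":[[-0.024,0,0,0,0,0],[-0.024,0,0,0,0,0]]}'>/dev/null; python3 st.py
python3 -m jog '{"segments":[[-0.024,0,0,0,0,0],[-0.024,0,0,0,0,0]]}'>/dev/null; python3 st.py
```

```text
TCP counter [-0.0823 -0.0004] F [-1.54  0.87] 1.6 t 12.3
TCP counter [-0.0786 -0.0004] F [-1.04 -0.08] -0.7 t 12.55
TCP counter [-0.0756 -0.0004] F [-1.27 -0.53] 0.2 t 12.8
TCP counter [-0.0728 -0.0005] F [-0.54  0.3 ] 0.2 t 13.05
```

Converted, -0.0015 m is -0.024.

```bash

python3 -m jog '{"segments":[[-0.024,0,0,0,0,0],[-0.024,0,0,0,0,0]]}'>/dev/null; python3 st.py
python3 -m jog '{"segments":[[-0.024,0,0,0,0,0],[-0.024,0,0,0,0,0]]}'>/dev/null; python3 st.py
python3 -m jog '{"segments":[[-0.024,0,0,0,0,0],[-0.024,0,0,0,0,0]]}'>/dev/null; python3 st.py
python3 -m jog '{"segments":[[-0.024,0,0,0,0,0],[-0.024,0,0,0,0,0]]}'>/dev/null; python3 st.py
```

```text
TCP counter [-0.0696 -0.0005] F [-0.24  0.3 ] 0.1 t 13.3
TCP counter [-0.0667 -0.0005] F [0.   1.01] -0.2 t 13.55
TCP counter [-0.0637 -0.0004] F [ 0.81 -0.12] -0.3 t 13.8
TCP counter [-0.0607 -0.0004] F [0.13 0.06] -0.4 t 14.05
```

```bash
cat > look.py <<'E'
from h import *
s=cam('scene')
C=np.array([[np.cos(.285),-np.sin(.285)],[np.sin(.285),np.cos(.285)]])
h=cv2.cvtColor(s['image'],cv2.COLOR_RGB2HSV); H=h[...,0].astype(int)
m=(((H>=170)|(H<=6))&(h[...,1]>120)&(h[...,2]>70)).astype(np.uint8)
k,l,st,ce=cv2.connectedComponentsWithStats(m)
for i in range(1,k):
    w=pix2w(s,*ce[i],.02); c=C@(w[:2]-cw(0,0,0)[:2])
    if st[i,4]>8 and abs(c[1])<.06 and abs(c[0])<.15: print('red',st[i,4],c.round(4))
import sys
if len(sys.argv)>1: cv2.imwrite('pics/'+sys.argv[1],cv2.resize(s['image'][200:380,320:520],None,fx=4,fy=3.3)[:,:,::-1])
E
python3 look.py
python3 -m jog '{"segments":[[-0.024,0,0,0,0,0],[-0.024,0,0,0,0,0]]}'>/dev/null; python3 st.py
python3 -m jog '{"segments":[[-0.024,0,0,0,0,0],[-0.024,0,0,0,0,0]]}'>/dev/null; python3 st.py; python3 look.py
```

```text
red 39 [ 0.0349 -0.0005]
TCP counter [-0.0595 -0.0004] F [-5.81 -0.49] 6.1 t 14.35
TCP counter [-0.0588 -0.0002] F [-9.25  0.46] 8.4 t 14.6
red 32 [ 0.0355 -0.0011]
```

```bash

python3 -m jog '{"segments":[[0,0,0,0,0,0]]}'>/dev/null; python3 st.py
python3 -m jog '{"segments":[[-0.008,0,0,0,0,0]]}'>/dev/null; python3 st.py
python3 -m jog '{"segments":[[-0.008,0,0,0,0,0]]}'>/dev/null; python3 st.py
```

```text
TCP counter [-0.0584 -0.0001] F [-7.7   0.71] 5.7 t 14.78
TCP counter [-0.0584 -0.0001] F [-9.23 -0.46] 8.1 t 14.9
TCP counter [-0.0582 -0.0001] F [-9.98 -0.63] 7.9 t 15.03
```

Converted, -0.001 m is -0.016.

```bash

python3 -m jog '{"segments":[[-0.016,0,-0.016,0,0,0]]}' | grep -A1 ee_; python3 st.py
python3 -m jog '{"segments":[[-0.016,0,-0.016,0,0,0]]}'| grep -A1 ee_; python3 st.py
```

```text
ee_pos: [0.5283, -0.1311, 0.0152]
ee_rot: [[-0.96, 0.281, -0.004], [0.281, 0.96, 0.002], [0.004, 0.0, -1.0]]
force: [-2.6, 1.6, -0.5]
TCP counter [-0.0554 -0.0001] F [-2.95  0.8 ] -0.5 t 15.15
ee_pos: [0.5308, -0.132, 0.0165]
ee_rot: [[-0.96, 0.281, -0.002], [0.281, 0.96, 0.001], [0.002, 0.0, -1.0]]
force: [-3.4, 1.5, -0.1]
TCP counter [-0.0527 -0.0002] F [-3.64  0.49] -0.1 t 15.28
```

Converted, -0.001 m is -0.016.

```bash

python3 -m jog '{"segments":[[-0.016,0,0,0,0,0],[-0.016,0,0,0,0,0],[-0.016,0,0,0,0,0],[-0.016,0,0,0,0,0],[-0.016,0,0,0,0,0]]}' >/dev/null; python3 st.py
python3 -m jog '{"segments":[[-0.016,0,0,0,0,0],[-0.016,0,0,0,0,0],[-0.016,0,0,0,0,0],[-0.016,0,0,0,0,0],[-0.016,0,0,0,0,0]]}' >/dev/null; python3 st.py
python3 -m jog '{"segments":[[-0.016,0,0,0,0,0],[-0.016,0,0,0,0,0],[-0.016,0,0,0,0,0]]}' >/dev/null; python3 st.py
```

```text
TCP counter [-0.0469 -0.0003] F [-3.88  2.22] -0.6 t 15.9
TCP counter [-0.0418 -0.0004] F [-5.48  0.84] -0.7 t 16.52
TCP counter [-0.0388 -0.0004] F [-4.43  2.77] 1.0 t 16.9
```

Converted, -0.0008 m is -0.0128.

```bash

python3 -m jog '{"segments":[[-0.0128,0,0,0,0,0],[-0.0128,0,0,0,0,0]]}' >/dev/null; python3 st.py
python3 -m jog '{"segments":[[-0.0128,0,0,0,0,0],[-0.0128,0,0,0,0,0]]}' >/dev/null; python3 st.py
python3 -m jog '{"segments":[[-0.0128,0,0,0,0,0],[-0.0128,0,0,0,0,0]]}' >/dev/null; python3 st.py
```

```text
TCP counter [-0.0372 -0.0004] F [-3.42  1.93] 0.4 t 17.15
TCP counter [-0.0356 -0.0004] F [-5.28  2.2 ] -0.2 t 17.4
TCP counter [-0.034  -0.0004] F [-4.9   2.46] -0.3 t 17.65
```

```bash

python3 -m jog '{"segments":[[-0.0096,0,0,0,0,0],[-0.0096,0,0,0,0,0]]}' >/dev/null; python3 st.py
python3 -m jog '{"segments":[[-0.0096,0,0,0,0,0],[-0.0096,0,0,0,0,0]]}' >/dev/null; python3 st.py
```

```text
TCP counter [-0.0326 -0.0004] F [-4.05  3.01] 0.4 t 17.9
TCP counter [-0.0299 -0.0008] F [-0.58 -0.49] -0.0 t 18.15
```

The force fell to 0.6 N with a small forward jump and no side force, so the ball looks to be dropping into the notch. I'll feel for the stop gently.

```bash

python3 -m jog '{"segments":[[-0.008,0,0,0,0,0],[-0.008,0,0,0,0,0]]}' >/dev/null; python3 st.py
python3 -m jog '{"segments":[[-0.008,0,0,0,0,0],[-0.008,0,0,0,0,0]]}' >/dev/null; python3 st.py
```

```text
TCP counter [-0.0293 -0.0008] F [ 0.42 -0.03] 0.0 t 18.4
TCP counter [-0.0293 -0.0005] F [ 0.11 -0.56] 0.5 t 18.65
```

Converted, -0.0005 m is -0.008.

```bash

python3 -m jog '{"segments":[[-0.008,0,0,0,0,0],[-0.008,0,0,0,0,0]]}' >/dev/null; python3 st.py
python3 -m jog '{"segments":[[-0.008,0,0,0,0,0],[-0.008,0,0,0,0,0]]}' >/dev/null; python3 st.py
```

```text
TCP counter [-0.0291 -0.0004] F [-1.49 -0.25] 0.6 t 18.9
TCP counter [-0.0286 -0.0005] F [-4.57 -0.52] 2.9 t 19.15
```

Converted, -0.0005 m is -0.008.

```bash

python3 -m jog '{"segments":[[-0.008,0,0,0,0,0],[-0.008,0,0,0,0,0]]}' >/dev/null; python3 st.py
python3 -m jog '{"segments":[[-0.008,0,0,0,0,0],[-0.008,0,0,0,0,0]]}' >/dev/null; python3 st.py; python3 look.py f1.png
```

```text
TCP counter [-0.0284 -0.0004] F [-7.02 -1.5 ] 6.5 t 19.4
TCP counter [-0.0284 -0.0004] F [-8.72 -1.94] 7.2 t 19.65
```

View pics/f1.png

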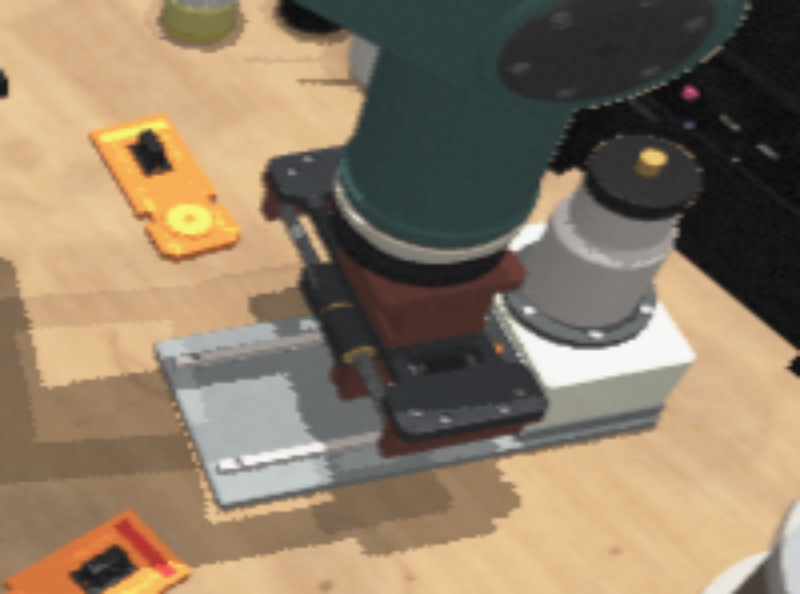

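The gripper is behind the slide and clear of the head and tube. The stop was felt 31 mm after first ball contact, at under 9 N, which is consistent with home. I'll back off and check.

Converted, -0.05 m is -0.8, -0.04 m is -0.64.

```bash
python3 -m jog '{"segments":[[0.064,0,0,0,0,0],[0.16,0,0,0,0,0],[0.64,0,0,0,0,0],[0.48,0,-0.64,0,0,0],[0.48,0,-0.8,0,0,0]]}'; python3 -m jog '{"segments":[[0,0.8,-0.48,0,0,0],[0,0.8,0,0,0,0],[0,0,0,0,0,0]]}' >/dev/null; python3 st.py; python3 look.py f2.png
```

```text
time: 20.32
ee_pos: [0.4458, -0.1072, 0.1069]
ee_rot: [[-0.96, 0.281, -0.001], [0.281, 0.96, 0.001], [0.002, 0.0, -1.0]]
force: [1.3, -0.6, 1.5]
finger_gap: 0.0003
grasp_force: 0.0
TCP counter [-0.1392  0.1022] F [ 0.05 -0.84] -0.5 t 20.7
red 49 [-0.0066  0.0007]
```

View pics/f2.png

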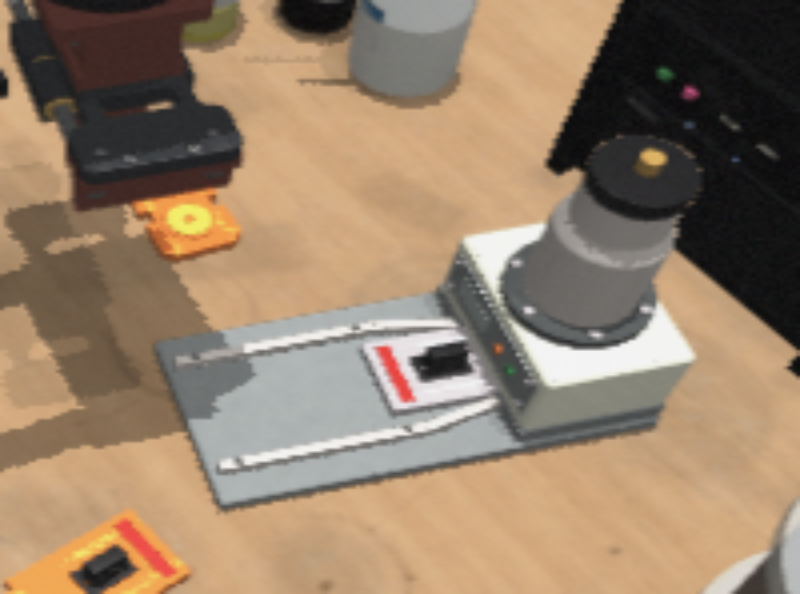

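The red slide lies flat in the tunnel. Its tail bar is at counter x −6.6 mm, so the origin is about +39 to +40 mm, on the centre line and within the home range. The robot is clear, so I'll hand in.

```bash
python3 -c "
from workcell import r
print(r.close_job())"
```

```text
the job is handed in; nothing more can be done
None
```

The red slide is loaded source end first and handed in: I felt the ball click and then the end stop at under 9 N, with the slide's origin at about counter x +39 to +40 mm; blue and yellow were still in their pockets when last seen, after the red slide was lifted out.

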